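# Check the full lift of a cam lift table under the indicator

### The job

Check the full lift of the small cam lift table: lower the gauge by the knob of the indicator stand until its foot stands on the steel block and its sprung spindle is pushed in about 6 mm, and let go of it so that it stays set there. Then swing the spring-return cam lever up from its stop to the point where the table is highest, which is with the lever straight up, and keep holding it there with the gripper so that the peak can be read: the program finishes while still holding the lever. The block stays under the foot, the spindle is never run to the end of its 25 mm travel, and the other things on the bench are left alone.

Things in the scene. Friction and masses are not known exactly. Their poses are not given: they have to be found in the camera images.
- lifter: fixed base plate, 235 x 250 x 18 mm, with the lift table in its middle, the cam lever and the indicator column. Its origin lies on the bench under the table's centre; z is up, x points from the table to the column (25 mm thick, 105 mm from the origin, top 258 mm above the bench), y to the side of the gauge's knob; the lever is on the -y side
- lever_grip (a point): centre of the black grip on the cam lever, 95 mm from the pivot: a flat-sided bar 51 mm long (its tip 25 mm beyond this point), 22 mm thick (along lifter y), 24 mm deep; pinch it from above by its flat sides (50 mm clear on both), it may turn between the fingers. At rest the lever points to lifter -x, 7 degrees above level; it swings in the vertical plane 105 mm to the -y side of the origin
- lever_pivot (a point): point on the lever's turning axis in the plane of the lever, 55 mm above the bench; the axis is the lifter's y
- cam_lever (a joint): turn of the cam lever, rad: 0 at its rest stop, growing as the grip goes up and over towards the column; 1.45 is the highest lift (lever straight up), beyond which the table sinks again; end stop at 2.3. A return spring drives it back to 0 when let go: with the load of the table, 2 to 6 N at the grip
- table_plate (a joint): lift of the table plate (110 x 80 mm, its top 87 mm above the bench at rest), m: 0 at rest, 0.010 at the cam's peak; driven by the cam lever only
- gauge_knob (a point): centre of the upright black barrel knob (24 mm across, 30 mm tall) of the indicator carriage, standing on a 10 mm rod at the carriage's +y side (lifter frame: x 30 mm, y 100 mm; 247 mm above the bench with the carriage fully up). It can be gripped from above or pushed down
- gauge_slide (a joint): how far the indicator carriage has been moved down its column, m: 0 fully up to 0.080; it stays by friction where it is left (about 5 N moves it down, 12 N up)
- gauge_foot (a joint): how far the gauge's sprung spindle is pushed in, m: 0 free, 0.025 end of travel; the spring takes 1.6 N at first and 0.16 N more per mm. This is the reading: it grows with the height of what the foot stands on
- foot_tip (a point): centre of the underside of the gauge's flat round foot (16 mm) at the lower end of the spindle, straight above the centre of the table plate; 167 mm above the bench with the carriage fully up and the spindle free
- block_mid (a point): centre of the loose ground steel block, 60 x 40 x 30 mm (30 mm high), lying on the table plate under the gauge foot; its top is 15 mm above this point
- wrench: open-end wrench, 190 mm long, lying in front of the base plate; leave it
- spool: solder spool, 60 mm across, 50 mm high, standing beside the base plate; leave it
- bolt_tray: open steel tray of bolts, 85 x 85 x 28 mm, beside the base plate; leave it
- paint_can: red-labelled can, 84 mm across, 105 mm high; leave it
- screwdriver: screwdriver, 210 mm long; leave it
- brush: brush, 200 mm long; leave it

How it is judged:
By the outcome, as a careful person would: the job done as asked, in the order asked, and still so for the second after the job is handed in, while the arm keeps its last pose, push and grip.
It also fails if it takes over 64 s, if anything falls off the work surface, if the arm or the gripper's body presses on something with over 40 N, if the wrist force passes 120 N, or if a joint passes its speed limit or range.

### The arm

A 7-joint arm with a two-finger parallel gripper is mounted at the origin on the work surface. World frame = base frame: x ahead of the robot, y to its left, z up, the work surface at z = 0. Lengths are in m, angles in rad, forces in N, time in s.
With the tool pointing down it reaches from about 0.4 to 0.875 m from the base axis. Payload 19.3 kg.
Tool frame: the origin (TCP) lies between the finger pads; the fingertips stand 17 mm ahead of it and the grasp point (between the pads) lies 2 mm behind it; z points along the fingers, x is the direction in which the jaws open and shut, and the axes are right-handed (so a half turn about z gives the same grasp; the last joint's range is limited). The gripper opens to 85 mm and grips with 20 to 120 N. Pads are 22 mm wide; open, the fingers measure 114 mm over their backs; the gripper's body (76 mm by 85 mm) begins 54 mm behind the grasp point. The pads swing forward as they close: fully open they stand 13 mm farther back than shut.
Start: joints at [1.25, 0.521, -0.036, 1.599, 0.021, 1.021, -0.113], TCP at [0.155, -0.605, 0.248] pointing down, gripper open.
Joint ranges: [-2.91, 2.91], [-0.3, 2.13], [-1.5, 1.42], [0.17, 2.43], [-1.26, 4.41], [0.16, 1.93], [-2.52, 2.52]. Speed limits (rad/s): [1.89, 1.89, 2.39, 2.39, 3.01, 3.01, 3.01].

### API

Orientations are given as [roll, pitch, yaw] about the fixed x, y, z axes, in that order (R = Rz(yaw) Ry(pitch) Rx(roll)).
In Python, from workcell import bot gives the robot as it stands. The module is installed in compiled form; this text tells all that it offers.
- The arm moves only by the tool arm_command, never from a script. Its argument "targets" is a list of rows, each a list of 6 numbers: the shift along the tool's x, y, z in mm, then the turn, a rotation vector about the tool's x, y, z in degrees. In form: [[x, y, z, wx, wy, wz], ...]. A call has 1 to 8 rows; each row shifts and turns the pose as measured when the row begins, along the tool's axes as they then stand; what a row does not reach is not made up. A row lasts 1/10 s, in which the tool goes at most 50 mm and 8.59 degrees, less where a joint would pass 70% of its speed; a pose out of reach is approached as far as the arm can. A call is refused whole if a number of a shift passes 50 or a number of a turn 8.59, either way. A call with a gripper value outside its range is refused whole. "grip" is the opening in per cent of the stroke, from 0 (shut) to 100 (fully open), set as the call begins (left out, the last holds). The fingers move at their own pace and stop on an object; "grip_force" is the grip in N (left out, the last holds). Time passes only in rows, so rows that do not move let the fingers close. It gives the time, the measured TCP pose, the force and the opening at its end, in the units of the state.
- bot.observe(): the state, without advancing time (a new reading comes with each control period).
- bot.grab_frame(name): name is "scene" or "top"; returns a dict with "color" (480x640x3 uint8, red, green, blue), "depth" (480x640 float32, m along the optical axis (not along the pixel's ray), 0 where there is no reading), "fov_y" (degrees; the focal length in pixels is half the picture's height over the tangent of half this angle, whatever the lens; pixels are square), "cx", "cy" (the principal point, pixels), "R" (3x3) and "t" (3): a world point X has camera coordinates R X + t. Camera axes: x right, y down, z forward; pixel columns grow to the right and rows downward; lengths in m; the calibration is good to about 2 mm. A picture is of the moment at which its call begins.
- bot.job_done(): hands the job in, once; it reports no verdict.
The state is a dict: "clock": time; "qpos": joint angles; "qd": joint speeds; "joint_efforts": joint torques, N m; "position": TCP position; "tool_rot": TCP orientation; "force": force on the tool from outside, world axes, zero at the start; "moment": the same for the moment, N m; "grip_width": finger opening in m.
Only numpy, scipy, OpenCV 4.12 (cv2) and the standard library are available. Lean on these libraries where they do the work, as an engineer would, in place of code of your own. Each camera call takes 0.05 s, during which the arm holds its last target. There are 200 camera calls.

## Working session

There is one attempt and no reset: what is moved stays moved. The work goes in short steps, Python scripts to look and compute and a tool call to move; the robot and the scene stay as the last step left them, time stands still between calls to the robot, and variables do not carry over. Pictures are saved under pics/ and viewed, about 8 in all and at most 12, crops included, and the job is handed in when it is done.

Besides the shell and the picture viewer there is one more tool, called after "Call:" as name([rows], argument=value, ...), one row to a line, values as JSON. arm_command: Moves the arm, as the interface text tells. Its arguments: {"type":"object","properties":{"targets":{"type":"array"},"grip":{"type":"number"},"grip_force":{"type":"number"}},"required":["targets"]}

```bash
mkdir -p pics; cat > h.py <<'E'
import numpy as np, cv2
from workcell import bot
def grab(n,save=None):
    f=bot.grab_frame(n)
    if save: cv2.imwrite('pics/'+save,f['color'][:,:,::-1])
    return f
def cloud(f):
    d=f['depth'].astype(float); h,w=d.shape
    fl=h/2/np.tan(np.radians(f['fov_y'])/2)
    v,u=np.mgrid[:h,:w]
    c=np.stack([(u-f['cx'])/fl*d,(v-f['cy'])/fl*d,d],-1)
    P=(c-np.array(f['t']))@np.array(f['R'])
    P[d<=0]=np.nan
    return P
def proj(f,X):
    fl=240/np.tan(np.radians(f['fov_y'])/2)
    c=np.array(f['R'])@np.array(X)+np.array(f['t'])
    return c[0]/c[2]*fl+f['cx'],c[1]/c[2]*fl+f['cy']
E
python3 - <<'E'
from h import *
for n in('scene','top'):
    f=grab(n,n+'1.png'); np.savez(n+'1.npz',**f)
    print(n,f['fov_y'],np.round(-np.array(f['R']).T@np.array(f['t']),3))
s=bot.observe(); print(s)
E
```

```text
scene 49.52126785954785 [0.248 0.847 0.856]
top 56.356076499865004 [ 0.384 -0.024  1.13 ]
{'clock': 0.1, 'qpos': array([ 1.24979267,  0.52195539, -0.03638273,  1.59992093,  0.02114916,
        1.02109233, -0.11281771]), 'qd': array([ 1.26266598e-03, -2.30519660e-03, -8.81293105e-05, -2.66894858e-03,
        7.51722802e-04, -9.10772621e-04,  1.57253555e-04]), 'joint_efforts': array([ 3.62982333e-03, -9.28495717e+01,  1.98395468e+00, -3.70535016e+01,
        1.80340855e-02,  5.32426915e-03, -3.32297202e-05]), 'position': array([ 0.1550603 , -0.60517943,  0.2477928 ]), 'tool_rot': array([-3.14159030e+00,  9.95525661e-04, -1.32000054e+00]), 'force': array([ 0.57276712, -0.3587702 ,  0.10298686]), 'moment': array([-0.00456106, -0.02117145, -0.00967633]), 'grip_width': 0.08527485066436136}
```

View pics/scene1.png

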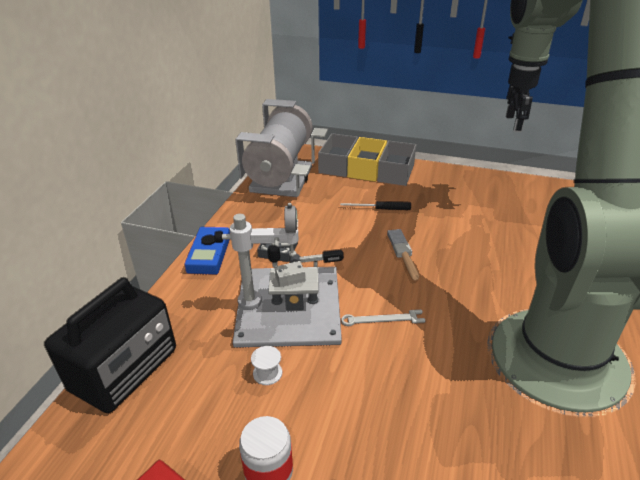

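View pics/top1.png

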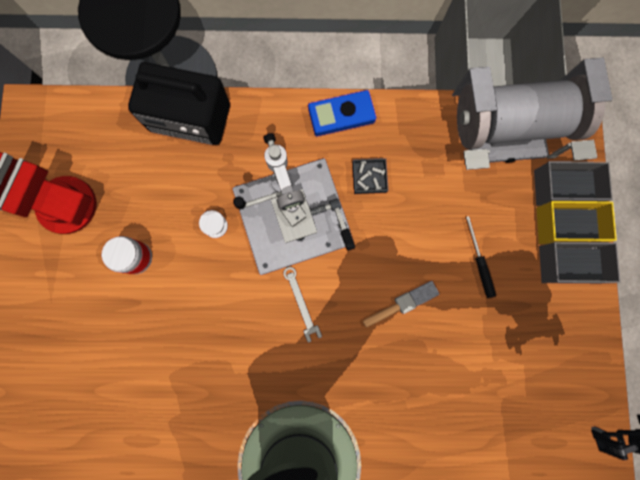

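The scene view shows the lifter base at about (290,305) and the column at (243,260). In the top view the knob is at (240,202), the column top at (277,155) and the lever grip at (347,238). Next I'll measure these.

```bash
python3 - <<'E'
from h import *
f=dict(np.load('top1.npz')); P=cloud(f); c=f['color'].astype(int)
dark=(c.max(-1)<60)
def blob(u0,u1,v0,v1,zlo,zhi,d=None):
    m=np.zeros(dark.shape,bool); m[v0:v1,u0:u1]=1
    m&=(P[...,2]>zlo)&(P[...,2]<zhi)
    if d is not None:m&=d
    return P[m]
k=blob(230,255,190,212,.24,.28); print('knob top',len(k),k.mean(0).round(4),(k.min(0)+k.max(0))/2)
g=blob(335,360,215,255,.05,.12,dark); print('grip',len(g),g.mean(0).round(4),g.min(0),g.max(0))
col=blob(262,292,140,172,.245,.3); print('col',len(col),col.mean(0),(col.min(0)+col.max(0))/2)
b=blob(225,360,150,280,.012,.024)
r=cv2.minAreaRect(b[:,:2].astype(np.float32)); print('base',len(b),r)
t=blob(270,325,190,250,.08,.095); print('plate',len(t),t.mean(0),cv2.minAreaRect(t[:,:2].astype(np.float32)))
t=blob(270,325,190,250,.11,.125); print('block',len(t),t.mean(0),cv2.minAreaRect(t[:,:2].astype(np.float32)) if len(t)>2 else 0)
print(P[225:250:4,340:356:3].round(3))
E
```

```text
knob top 117 [0.5769 0.1222 0.2511] [0.57725836 0.12258521 0.2486435 ]
grip 169 [ 0.5287 -0.1095  0.0777] [ 0.50527201 -0.12535951  0.07126444] [ 0.55323065 -0.09455223  0.08314021]
col 131 [0.68005363 0.05234716 0.256849  ] [0.68162811 0.05235628 0.25320428]
base 6221 ((0.6037612557411194, -0.01608985662460327), (0.2468465268611908, 0.3303433656692505), 18.697080612182617)
plate 848 [0.56370569 0.01495809 0.08682049] ((0.5825580358505249, 0.01847819983959198), (0.1104113906621933, 0.07967671751976013), 19.25606918334961)
block 226 [0.57556857 0.01621279 0.11673803] ((0.5885268449783325, 0.022216498851776123), (0.059598520398139954, 0.040310099720954895), 36.2008171081543)
[[[ 0.565 -0.093  0.061]
  [ 0.564 -0.1    0.067]
  [ 0.573 -0.111  0.018]
  [ 0.575 -0.12   0.002]
  [ 0.576 -0.128 -0.001]
  [ 0.576 -0.135  0.002]]

 [[ 0.562 -0.096  0.021]
  [ 0.554 -0.1    0.069]
  [ 0.553 -0.107  0.075]
  [ 0.562 -0.119  0.018]
  [ 0.566 -0.128 -0.003]
  [ 0.565 -0.135  0.   ]]

 [[ 0.552 -0.096  0.018]
  [ 0.543 -0.099  0.076]
  [ 0.543 -0.106  0.076]
  [ 0.544 -0.114  0.074]
  [ 0.555 -0.128  0.   ]
  [ 0.555 -0.135  0.002]]

 [[ 0.542 -0.096  0.015]
  [ 0.534 -0.099  0.077]
  [ 0.534 -0.106  0.077]
  [ 0.533 -0.113  0.079]
  [ 0.542 -0.126  0.016]
  [ 0.545 -0.135 -0.   ]]

 [[ 0.532 -0.096  0.017]
  [ 0.526 -0.1    0.064]
  [ 0.524 -0.106  0.076]
  [ 0.523 -0.113  0.082]
  [ 0.523 -0.12   0.083]
  [ 0.535 -0.135 -0.   ]]

 [[ 0.522 -0.096  0.017]
  [ 0.522 -0.103  0.018]
  [ 0.514 -0.106  0.081]
  [ 0.514 -0.113  0.081]
  [ 0.514 -0.12   0.081]
  [ 0.525 -0.135 -0.002]]

 [[ 0.514 -0.097 -0.001]
  [ 0.514 -0.105 -0.001]
  [ 0.506 -0.107  0.067]
  [ 0.505 -0.114  0.073]
  [ 0.506 -0.121  0.073]
  [ 0.514 -0.135 -0.001]]]
```

Call:
arm_command([
  [0,0,-50,0,0,0],
  [0,0,-50,0,0,0],
  [-21,-43,0,0,0,0],
  [-21,-43,0,0,0,0],
  [-21,-43,0,0,0,0],
  [-21,-43,0,0,0,0],
  [-21,-43,0,0,0,0],
  [-21,-43,0,0,0,0],
], grip=0)

```text
clock: 0.9
position: [0.3749, -0.4166, 0.3494]
tool_rot: [3.139, 0.004, -1.332]
force: [0.8, -1.2, 0.5]
grip_width: -0.0002
```

```bash
cat >> h.py <<'E'
from scipy.spatial.transform import Rotation as Ro
def st(goal=None,yaw=None):
    s=bot.observe(); R=Ro.from_euler('xyz',s['tool_rot']).as_matrix()
    print('t %.1f'%s['clock'],'p',s['position'].round(4),'rpy',np.degrees(s['tool_rot']).round(1),'F',s['force'].round(1),'w %.4f'%s['grip_width'],'q',s['qpos'].round(2))
    if goal is not None: print(' shift mm (tool)',(R.T@(np.array(goal)-s['position'])*1e3).round(1))
    if yaw is not None:
        G=Ro.from_euler('xyz',[np.pi,0,np.radians(yaw)]).as_matrix(); print(' turn deg',np.degrees(Ro.from_matrix(R.T@G).as_rotvec()).round(2))
E
python3 - <<'E'
from h import *
st([.577,.122,.34],-70.8)
f=dict(np.load('top1.npz')); P=cloud(f)
print(P[194:212,232:250:2,2].round(3))
E
```

```text
t 0.9 p [ 0.3749 -0.4166  0.3494] rpy [179.8   0.3 -76.3] F [ 0.8 -1.2  0.5] w -0.0002 q [ 0.83  0.33 -0.14  1.63  0.05  1.19 -0.64]
 shift mm (tool) [-475.4 -323.8   10.7]
 turn deg [ 0.14  0.26 -5.52]
[[ 0.002  0.012  0.021  0.018  0.02   0.016  0.019  0.022  0.016]
 [ 0.001 -0.     0.016  0.021  0.015  0.019  0.02   0.018  0.018]
 [ 0.002  0.002  0.017  0.014  0.018  0.019  0.018  0.014  0.021]
 [-0.    -0.001  0.249  0.25   0.253  0.017  0.018  0.016  0.02 ]
 [ 0.001  0.248  0.254  0.253  0.252  0.253  0.019  0.02   0.017]
 [ 0.001  0.251  0.253  0.254  0.254  0.255  0.018  0.018  0.017]
 [-0.002  0.253  0.25   0.251  0.252  0.25   0.252  0.02   0.015]
 [-0.     0.254  0.254  0.252  0.253  0.251  0.245  0.018  0.021]
 [ 0.003  0.252  0.255  0.252  0.253  0.253  0.251  0.02   0.209]
 [ 0.001  0.255  0.255  0.253  0.253  0.25   0.247  0.212  0.212]
 [ 0.003  0.251  0.253  0.252  0.254  0.25   0.247  0.216  0.213]
 [ 0.001  0.249  0.253  0.254  0.254  0.253  0.242  0.21   0.211]
 [ 0.001 -0.001  0.253  0.248  0.251  0.249  0.234  0.21   0.21 ]
 [-0.002 -0.001  0.251  0.255  0.247  0.246  0.231  0.208  0.018]
 [-0.001 -0.002  0.232  0.241  0.243  0.235  0.228  0.02   0.019]
 [ 0.002 -0.003  0.004  0.231  0.235  0.226  0.017  0.017  0.016]
 [ 0.001 -0.002  0.003 -0.003  0.017  0.016  0.017  0.015  0.016]
 [-0.002  0.002  0.    -0.003  0.02   0.022  0.018  0.018  0.021]]
```

Call:
arm_command([
  [-40,-28,0,0,0,0],
  [-40,-28,0,0,0,0],
  [-40,-28,0,0,0,0],
  [-40,-28,0,0,0,0],
  [-40,-28,0,0,0,0],
  [-40,-28,0,0,0,0],
  [-40,-28,0,0,0,0],
  [-40,-28,0,0,0,0],
])

```text
clock: 1.7
position: [0.5186, -0.0433, 0.3489]
tool_rot: [3.138, 0.005, -1.331]
force: [1.8, -0.8, -0.4]
grip_width: -0.0
```

```bash
python3 -c "
from h import *
st([.577,.122,.34],-70.8)"
```

```text
t 1.7 p [ 0.5186 -0.0433  0.3489] rpy [179.8   0.3 -76.3] F [ 1.8 -0.8 -0.4] w -0.0000 q [ 0.26  0.28 -0.36  1.72  0.1   1.17 -1.46]
 shift mm (tool) [-146.7  -96.     9.3]
 turn deg [ 0.21  0.32 -5.48]
```

Call:
arm_command([
  [-36,-24,0,0,0,0],
  [-36,-24,0,0,0,0],
  [-36,-24,0,0,0,0],
  [-32,-22,0,0,0,0],
  [0,0,0,0.2,0.3,-5.5],
  [0,0,0,0,0,0],
])

```text
clock: 2.3
position: [0.5776, 0.1296, 0.3473]
tool_rot: [3.139, 0.003, -1.225]
force: [-0.3, -0.5, 0.1]
grip_width: -0.0
```

```bash
python3 -c "
from h import *
st([.577,.122,.28],-70.8)"
```

```text
t 2.3 p [0.5776 0.1296 0.3473] rpy [179.9   0.2 -70.2] F [-0.3 -0.5  0.1] w -0.0000 q [-0.01  0.41 -0.43  1.54  0.17  1.23 -1.7 ]
 shift mm (tool) [ 7.2  3.  67.3]
 turn deg [0.13 0.19 0.61]
```

Call:
arm_command([
  [7,3,0,0.1,0.2,0.6],
  [0,0,35,0,0,0],
  [0,0,31,0,0,0],
  [0,0,0,0,0,0],
])

```text
clock: 2.7
position: [0.5771, 0.1168, 0.2802]
tool_rot: [-3.141, -0.002, -1.251]
force: [-0.2, -0.0, -0.3]
grip_width: -0.0004
```

```bash
python3 -c "
from h import *
st([.577,.122,.27],-70.8)
f=grab('scene'); cv2.imwrite('pics/s2.png',cv2.resize(f['color'][170:370,180:400,::-1],None,fx=3,fy=3,interpolation=2)[:600])"
```

```text
t 2.7 p [0.5771 0.1168 0.2802] rpy [-1.80e+02 -1.00e-01 -7.17e+01] F [-0.2 -0.  -0.3] w -0.0004 q [-0.01  0.46 -0.42  1.65  0.21  1.08 -1.73]
 shift mm (tool) [-5.  -1.5 10.2]
 turn deg [-0.02 -0.12 -0.89]
```

View pics/s2.png

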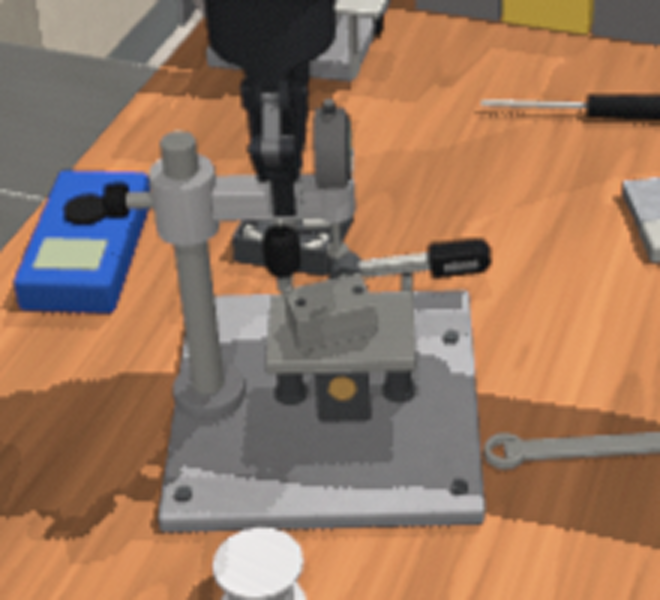

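The crop shows the closed fingertips at (285,210) just above the knob at (285,235), and the dial at (330,145) is clear of them. I'll centre over the knob and feel down.

Call:
arm_command([
  [-5,-1.5,0,0,0,-0.8],
  [0,0,3,0,0,0],
  [0,0,2,0,0,0],
  [0,0,0,0,0,0],
])

```text
clock: 3.15
position: [0.5794, 0.1217, 0.282]
tool_rot: [-3.133, -0.003, -1.24]
force: [0.1, 0.1, -1.5]
grip_width: -0.0002
```

Call:
arm_command([
  [0,0,2,0,0,0],
  [0,0,0,0,0,0],
])

```text
clock: 3.35
position: [0.5796, 0.1218, 0.2805]
tool_rot: [-3.132, -0.004, -1.241]
force: [0.3, 0.6, 0.1]
grip_width: 0.0003
```

Call:
arm_command([
  [0,0,2,0,0,0],
  [0,0,0,0,0,0],
])

```text
clock: 3.55
position: [0.5796, 0.1218, 0.2784]
tool_rot: [-3.132, -0.004, -1.241]
force: [-0.6, -0.7, 1.2]
grip_width: 0.0003
```

Call:
arm_command([
  [0,0,2,0,0,0],
  [0,0,0,0,0,0],
])

```text
clock: 3.75
position: [0.5796, 0.1218, 0.2761]
tool_rot: [-3.132, -0.004, -1.241]
force: [0.1, -0.2, -0.1]
grip_width: 0.0002
```

Call:
arm_command([
  [0,2,2,0,0,0],
  [0,0,0,0,0,0],
])

```text
clock: 3.95
position: [0.5775, 0.1211, 0.2738]
tool_rot: [-3.133, -0.004, -1.241]
force: [-0.1, -0.9, 0.2]
grip_width: -0.0002
```

Call:
arm_command([
  [0,0,2,0,0,0],
  [0,0,0,0,0,0],
])

```text
clock: 4.15
position: [0.5775, 0.121, 0.2717]
tool_rot: [-3.133, -0.004, -1.241]
force: [0.4, 0.2, 0.0]
grip_width: 0.0003
```

Call:
arm_command([
  [0,0,2,0,0,0],
  [0,0,0,0,0,0],
])

```text
clock: 4.35
position: [0.5777, 0.1211, 0.2696]
tool_rot: [-3.132, -0.004, -1.241]
force: [0.3, -0.4, -0.3]
grip_width: 0.0001
```

Call:
arm_command([
  [0,0,2,0,0,0],
  [0,0,0,0,0,0],
])

```text
clock: 4.55
position: [0.5777, 0.1211, 0.2677]
tool_rot: [-3.132, -0.004, -1.241]
force: [0.1, -0.1, -0.6]
grip_width: 0.0001
```

Call:
arm_command([
  [0,0,2,0,0,0],
  [0,0,0,0,0,0],
])

```text
clock: 4.75
position: [0.5778, 0.1211, 0.2657]
tool_rot: [-3.132, -0.004, -1.241]
force: [0.6, -0.1, 0.4]
grip_width: 0.0
```

Call:
arm_command([
  [0,0,2,0,0,0],
  [0,0,0,0,0,0],
])

```text
clock: 4.95
position: [0.5778, 0.1212, 0.2635]
tool_rot: [-3.132, -0.004, -1.241]
force: [0.3, -0.2, 0.2]
grip_width: 0.0001
```

Call:
arm_command([
  [0,0,2,0,0,0],
  [0,0,0,0,0,0],
])

```text
clock: 5.15
position: [0.5778, 0.1212, 0.2614]
tool_rot: [-3.132, -0.004, -1.241]
force: [-0.8, 0.4, 0.5]
grip_width: -0.0001
```

```bash
python3 -c "
from h import *
st()
f=grab('scene'); P=cloud(f);cv2.imwrite('pics/s3.png',cv2.resize(f['color'][190:310,220:340,::-1],None,fx=5,fy=5,interpolation=2))
m=(f['color'].max(-1)<70)&(np.hypot(P[...,0]-.577,P[...,1]-.122)<.022)&(P[...,2]>.2)
for v in range(190,275):
  if m[v].any(): print(v,m[v].sum(),np.nanmedian(P[v][m[v]],0).round(4))"
```

```text
t 5.2 p [0.5778 0.1212 0.2614] rpy [-179.4   -0.2  -71.1] F [-0.8  0.4  0.5] w -0.0001 q [-0.01  0.47 -0.42  1.67  0.22  1.03 -1.74]
202 3 [0.564  0.1086 0.3486]
203 5 [0.5657 0.109  0.346 ]
204 7 [0.5663 0.1098 0.3446]
205 8 [0.566  0.1111 0.3435]
206 7 [0.5615 0.1303 0.3537]
207 6 [0.5605 0.1318 0.3528]
208 5 [0.5613 0.1327 0.3514]
209 3 [0.5609 0.1338 0.35  ]
210 2 [0.5736 0.1381 0.3482]
212 1 [0.5591 0.1345 0.3445]
213 1 [0.5613 0.1342 0.3417]
214 4 [0.5588 0.1335 0.3395]
215 2 [0.5602 0.1351 0.3382]
216 5 [0.56   0.1323 0.3346]
217 3 [0.5596 0.1333 0.3331]
218 4 [0.5592 0.1339 0.3306]
219 4 [0.5595 0.1335 0.3279]
220 5 [0.5596 0.1314 0.3251]
221 5 [0.5842 0.1356 0.3235]
222 6 [0.5633 0.1325 0.3208]
223 6 [0.5736 0.134  0.3185]
224 9 [0.5674 0.1334 0.3163]
225 8 [0.568  0.1345 0.3144]
226 3 [0.56   0.132  0.3125]
227 3 [0.5606 0.1315 0.3096]
228 2 [0.561  0.133  0.3082]
229 2 [0.5635 0.1278 0.3019]
230 2 [0.5641 0.1267 0.2989]
231 1 [0.5649 0.1229 0.2938]
232 1 [0.5633 0.127  0.2947]
233 1 [0.563  0.1278 0.293 ]
234 1 [0.5623 0.1298 0.2922]
235 1 [0.5617 0.1316 0.2913]
238 1 [0.5657 0.1234 0.2778]
240 8 [0.5742 0.1311 0.2769]
241 8 [0.5742 0.1331 0.2757]
242 7 [0.5744 0.1336 0.2744]
243 8 [0.5735 0.1327 0.2711]
244 8 [0.5737 0.1327 0.2689]
245 8 [0.5735 0.1335 0.2668]
246 8 [0.574  0.1331 0.2641]
247 8 [0.575  0.133  0.2616]
248 7 [0.5743 0.1318 0.2594]
249 6 [0.5741 0.1338 0.2577]
250 7 [0.5733 0.1326 0.2552]
251 1 [0.589  0.1272 0.2446]
252 12 [0.5792 0.1283 0.2449]
253 12 [0.5762 0.1303 0.2443]
254 12 [0.5759 0.1314 0.2426]
255 12 [0.5761 0.1317 0.2411]
256 12 [0.5756 0.1325 0.239 ]
257 12 [0.5758 0.1324 0.2362]
258 12 [0.5752 0.132  0.2341]
259 12 [0.5745 0.1326 0.2318]
260 12 [0.5743 0.1318 0.2282]
261 11 [0.5763 0.1325 0.2266]
262 11 [0.5755 0.1327 0.2244]
263 9 [0.5757 0.1327 0.2214]
264 7 [0.5751 0.1338 0.2202]
265 5 [0.5768 0.1294 0.2149]
```

View pics/s3.png

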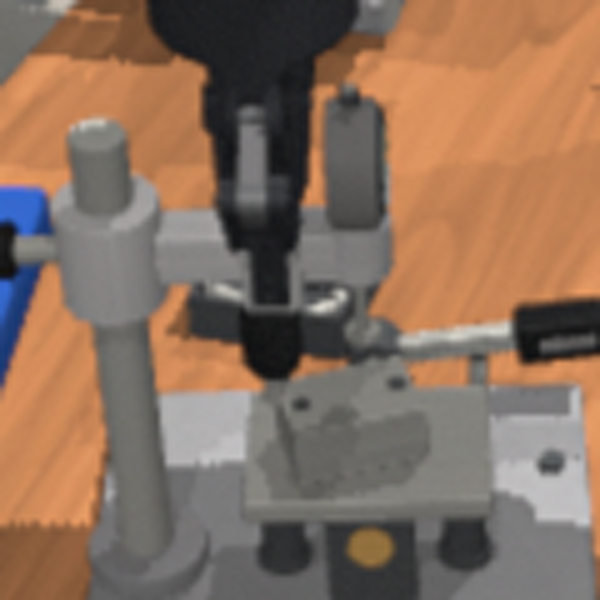

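The fingertip rests on the knob top at (272,310). Depth puts the top at 0.245, which agrees with TCP minus 17 mm, so the carriage already moves with the push and the force relaxes to zero when I stop. I'll continue in controlled steps.

Call:
arm_command([
  [0,0,5,0,0,0],
  [0,0,5,0,0,0],
  [0,0,5,0,0,0],
  [0,0,5,0,0,0],
])

```text
clock: 5.6
position: [0.578, 0.1212, 0.2404]
tool_rot: [-3.132, -0.004, -1.241]
force: [-1.7, 0.0, 4.4]
grip_width: -0.0003
```

Call:
arm_command([
  [0,0,5,0,0,0],
])

```text
clock: 5.7
position: [0.578, 0.1212, 0.2349]
tool_rot: [-3.132, -0.004, -1.241]
force: [-1.3, -0.0, 4.3]
grip_width: -0.0002
```

Call:
arm_command([
  [0,0,4,0,0,0],
])

```text
clock: 5.8
position: [0.578, 0.1212, 0.2303]
tool_rot: [-3.132, -0.004, -1.241]
force: [-1.7, -0.8, 4.4]
grip_width: -0.0001
```

Call:
arm_command([
  [0,0,0,0,0,0],
])

```text
clock: 5.9
position: [0.5779, 0.1212, 0.2296]
tool_rot: [-3.132, -0.004, -1.241]
force: [0.5, -0.2, 0.6]
grip_width: 0.0001
```

```bash
python3 -c "
from h import *
st()
f=grab('scene'); P=cloud(f);cv2.imwrite('pics/s4.png',cv2.resize(f['color'][190:310,220:340,::-1],None,fx=5,fy=5,interpolation=2))
m=(f['color'].max(-1)<70)&(np.hypot(P[...,0]-.577,P[...,1]-.122)<.022)&(P[...,2]>.15)
for v in range(240,295):
  if m[v].any(): print(v,m[v].sum(),np.nanmedian(P[v][m[v]],0).round(4))"
```

```text
t 5.9 p [0.5779 0.1212 0.2296] rpy [-179.5   -0.2  -71.1] F [ 0.5 -0.2  0.6] w 0.0001 q [-0.02  0.51 -0.41  1.71  0.24  0.97 -1.76]
240 4 [0.5591 0.1313 0.2799]
241 3 [0.5611 0.1307 0.2767]
242 3 [0.5626 0.1317 0.2751]
243 2 [0.5636 0.1275 0.2695]
244 2 [0.5645 0.1258 0.2657]
245 2 [0.5633 0.1291 0.266 ]
246 1 [0.5646 0.124  0.2596]
247 1 [0.5638 0.1261 0.259 ]
248 1 [0.5623 0.1299 0.2597]
252 1 [0.5667 0.1212 0.2427]
254 8 [0.5743 0.1326 0.2449]
255 7 [0.5756 0.1321 0.2422]
256 7 [0.5738 0.1332 0.2399]
257 8 [0.5731 0.1341 0.2381]
258 8 [0.5741 0.1329 0.2357]
259 6 [0.5725 0.1319 0.2326]
260 7 [0.5754 0.1331 0.2312]
261 7 [0.5749 0.1308 0.2275]
262 7 [0.5735 0.1319 0.2252]
263 7 [0.5728 0.1342 0.2232]
265 9 [0.5777 0.1287 0.2131]
266 11 [0.5756 0.1299 0.2117]
267 11 [0.5758 0.1323 0.2111]
268 11 [0.5745 0.1316 0.2088]
269 11 [0.5748 0.1326 0.2059]
270 11 [0.5748 0.1334 0.2048]
271 11 [0.5749 0.1334 0.2024]
272 11 [0.5764 0.132  0.199 ]
273 12 [0.5743 0.1329 0.196 ]
274 11 [0.5754 0.1324 0.1942]
275 10 [0.5748 0.1326 0.1911]
276 9 [0.5759 0.1332 0.1887]
277 7 [0.5759 0.1334 0.1871]
278 2 [0.5768 0.1297 0.1814]
```

View pics/s4.png

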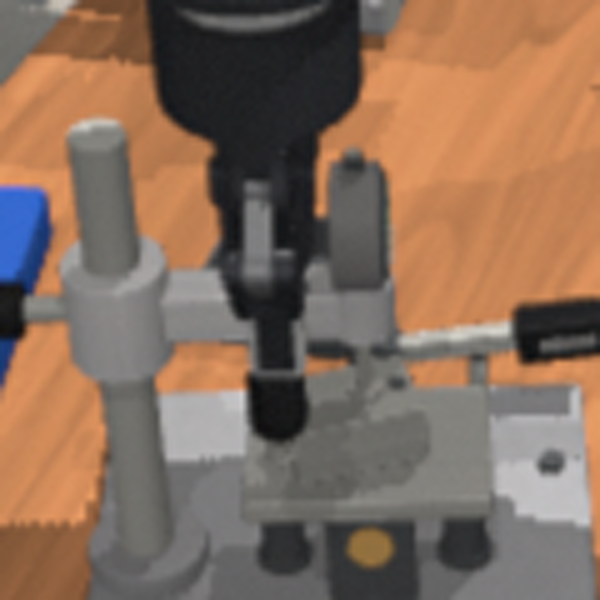

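Foot (370,395) is close to the block top. I'll take slow steps and watch for the 1.6 N contact rise.

Call:
arm_command([
  [0,0,2,0,0,0],
])

```text
clock: 6.05
position: [0.578, 0.1212, 0.2279]
tool_rot: [-3.132, -0.004, -1.24]
force: [-1.9, -1.0, 6.2]
grip_width: -0.0001
```

Call:
arm_command([
  [0,0,2,0,0,0],
])

```text
clock: 6.15
position: [0.578, 0.1212, 0.2261]
tool_rot: [-3.132, -0.004, -1.241]
force: [-2.4, 0.0, 6.6]
grip_width: -0.0002
```

Call:
arm_command([
  [0,0,2,0,0,0],
])

```text
clock: 6.25
position: [0.578, 0.1212, 0.2243]
tool_rot: [-3.132, -0.004, -1.241]
force: [-3.5, -1.0, 6.9]
grip_width: 0.0002
```

Call:
arm_command([
  [0,0,0,0,0,0],
])

```text
clock: 6.35
position: [0.5779, 0.1212, 0.2242]
tool_rot: [-3.132, -0.004, -1.241]
force: [-0.0, -0.4, -0.4]
grip_width: -0.0001
```

```bash
python3 -c "
from h import *
st()
f=grab('scene'); P=cloud(f);cv2.imwrite('pics/s5.png',cv2.resize(f['color'][240:290,270:340,::-1],None,fx=11,fy=11,interpolation=2))
print(proj(f,[.582,.018,.117]))"
```

```text
t 6.3 p [0.5779 0.1212 0.2242] rpy [-179.5   -0.2  -71.1] F [-0.  -0.4 -0.4] w -0.0001 q [-0.02  0.51 -0.41  1.71  0.24  0.96 -1.76]
(np.float64(293.66362241690416), np.float64(268.0855161301874))
```

View pics/s5.png

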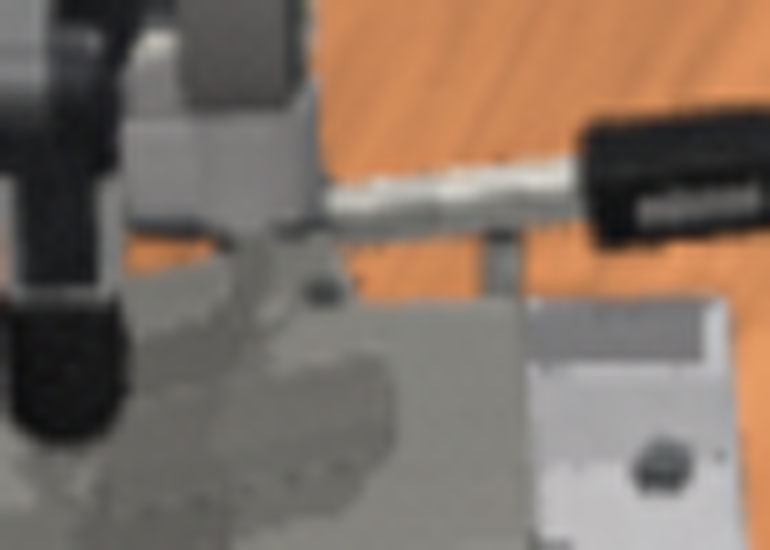

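Contact showed between TCP z 0.2296 and 0.2279 (force 4.4 → 6.2 N), which fits the expected 0.229. Another 1.2 mm gives about 6 mm, then I'll retreat.

Call:
arm_command([
  [0,0,1.3,0,0,0],
  [0,0,0,0,0,0],
])

```text
clock: 6.6
position: [0.578, 0.1212, 0.2231]
tool_rot: [-3.132, -0.004, -1.241]
force: [-0.9, -0.3, -0.2]
grip_width: 0.0001
```

```bash
python3 -c "
from h import *
st()"
```

```text
t 6.6 p [0.578  0.1212 0.2231] rpy [-179.4   -0.2  -71.1] F [-0.9 -0.3 -0.2] w 0.0001 q [-0.02  0.51 -0.4   1.71  0.25  0.95 -1.76]
```

Call:
arm_command([
  [0,0,-40,0,0,0],
  [0,0,-40,0,0,0],
  [0,0,-40,0,0,0],
  [41,25,0,0,0,0],
  [41,25,0,0,0,0],
  [41,25,0,0,0,0],
  [41,25,0,0,0,0],
  [41,25,0,0,0,0],
])

```text
clock: 7.4
position: [0.5243, -0.114, 0.3463]
tool_rot: [-3.131, -0.002, -1.229]
force: [0.8, -0.9, 0.0]
grip_width: -0.0003
```

Call:
arm_command([
  [0,0,0,0,0,0],
  [0,0,0,0,0,0],
], grip=65)

```text
clock: 7.6
position: [0.5223, -0.1215, 0.3462]
tool_rot: [-3.133, -0.004, -1.239]
force: [0.4, -0.3, 0.4]
grip_width: 0.0283
```

```bash
python3 - <<'E'
from h import *
st([.5275,-.112,.18],-70.8)
f=grab('top','top2.png'); P=cloud(f); g=grab('scene'); Q=cloud(g)
cv2.imwrite('pics/s6.png',cv2.resize(g['color'][190:310,220:350,::-1],None,fx=5,fy=5,interpolation=2))
def sel(P,c,lo,hi,w=None):
    m=np.all((P>lo)&(P<hi),-1)
    if w: m&=c.max(-1)<w
    return P[m]
k=sel(P,f['color'],[.56,.105,.16],[.595,.14,.27]); print('knob top(top cam)',len(k),np.percentile(k[:,2],[50,80,90]) if len(k) else 0)
k=sel(Q,g['color'],[.56,.105,.16],[.595,.14,.27],70); print('knob (scene)',len(k),np.percentile(k[:,2],[1,50,99]))
k=sel(P,f['color'],[.66,.03,.245],[.71,.075,.28]); print('col',len(k),k.mean(0))
p=sel(P,f['color'],[.5,-.06,.082],[.66,.1,.093]); print('plate',cv2.minAreaRect(p[:,:2].astype(np.float32)))
k=sel(Q,g['color'],[.48,-.14,.04],[.57,-.08,.11],70); print('grip scene',len(k),k.mean(0),k.min(0),k.max(0))
E
```

```text
t 7.6 p [ 0.5223 -0.1215  0.3462] rpy [-179.5   -0.2  -71. ] F [ 0.4 -0.3  0.4] w 0.0283 q [ 0.39  0.3  -0.35  1.7   0.11  1.16 -1.23]
 shift mm (tool) [ -8.   -6.5 166.2]
 turn deg [-0.51 -0.23 -0.17]
knob top(top cam) 139 [0.2032646  0.20605226 0.20716683]
knob (scene) 167 [0.17693641 0.1978617  0.20873887]
col 130 [0.68012241 0.05244764 0.25668327]
plate ((0.5823768973350525, 0.018519867211580276), (0.11058356612920761, 0.07946266233921051), 19.261680603027344)
grip scene 189 [ 0.52870107 -0.10378502  0.07302958] [ 0.50422507 -0.12384424  0.05472874] [ 0.56942809 -0.09079444  0.08301777]
```

View pics/s6.png

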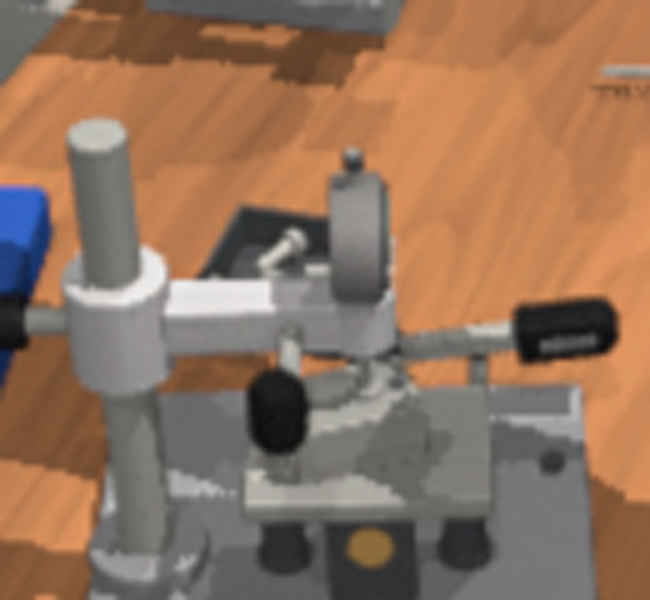

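The crop shows the knob down at (278,410), the foot on the block at (375,375), and the carriage staying where I left it. The knob top is at about 0.206, i.e. slide near 56 mm. Now the lever.

Call:
arm_command([
  [-8,-6.5,30,-0.5,-0.2,-0.2],
  [0,0,45,0,0,0],
  [0,0,45,0,0,0],
  [0,0,40,0,0,0],
  [0,0,0,0,0,0],
])

```text
clock: 8.2
position: [0.5294, -0.1044, 0.1826]
tool_rot: [-3.137, -0.001, -1.225]
force: [-0.7, 0.1, 0.6]
grip_width: 0.0553
```

```bash
python3 -c "
from h import *
st([.5278,-.1117,.0646],-70.8)"
```

```text
t 8.2 p [ 0.5294 -0.1044  0.1826] rpy [-179.7   -0.   -70.2] F [-0.7  0.1  0.6] w 0.0553 q [ 0.33  0.48 -0.33  1.88  0.21  0.81 -1.33]
 shift mm (tool) [  6.3   4.5 118. ]
 turn deg [-0.28 -0.04  0.63]
```

Call:
arm_command([
  [6,4.5,10,0,0,0.6],
  [0,0,30,0,0,0],
  [0,0,0,0,0,0],
])

```text
clock: 8.5
position: [0.5297, -0.1109, 0.1452]
tool_rot: [-3.133, -0.003, -1.234]
force: [0.4, 0.2, 0.6]
grip_width: 0.0554
```

```bash
python3 -c "
from h import *
st([.5278,-.1117,.0646],-70.8)"
```

```text
t 8.5 p [ 0.5297 -0.1109  0.1452] rpy [-1.795e+02 -1.000e-01 -7.070e+01] F [0.4 0.2 0.6] w 0.0554 q [ 0.33  0.54 -0.31  1.91  0.24  0.72 -1.35]
 shift mm (tool) [-0.1  2.8 80.6]
 turn deg [-0.5  -0.15  0.1 ]
```

Call:
arm_command([
  [0,3,25,-0.5,0,0],
  [0,0,25,0,0,0],
  [0,0,20,0,0,0],
  [0,0,8,0,0,0],
  [0,0,0,0,0,0],
])

```text
clock: 9.0
position: [0.5337, -0.1141, 0.0755]
tool_rot: [-3.131, -0.01, -1.237]
force: [0.0, -0.2, 0.6]
grip_width: 0.0556
```

```bash
python3 -c "
from h import *
st([.5278,-.1117,.0646],-70.8)"
```

```text
t 9.0 p [ 0.5337 -0.1141  0.0755] rpy [-179.4   -0.6  -70.8] F [ 0.  -0.2  0.6] w 0.0556 q [ 0.29  0.65 -0.26  1.94  0.3   0.58 -1.41]
 shift mm (tool) [-4.3  4.8 10.8]
 turn deg [-0.6  -0.57 -0.04]
```

Call:
arm_command([
  [-4,5,6,0,0,0],
  [0,0,4,-0.5,-0.5,0],
  [0,0,0,0,0,0],
])

```text
clock: 9.3
position: [0.5291, -0.1123, 0.0683]
tool_rot: [-3.137, -0.003, -1.237]
force: [0.1, -0.3, 0.4]
grip_width: 0.0554
```

```bash
python3 -c "
from h import *
st([.5278,-.1117,.0646],-70.8)"
```

```text
t 9.3 p [ 0.5291 -0.1123  0.0683] rpy [-179.7   -0.2  -70.9] F [ 0.1 -0.3  0.4] w 0.0554 q [ 0.29  0.66 -0.26  1.94  0.3   0.57 -1.41]
 shift mm (tool) [-1.   1.   3.7]
 turn deg [-0.27 -0.17 -0.07]
```

Call:
arm_command([
  [-1,1,3.5,-0.3,-0.2,0],
  [0,0,0,0,0,0],
  [0,0,0,0,0,0],
  [0,0,0,0,0,0],
  [0,0,0,0,0,0],
], grip=0, grip_force=35)

```text
clock: 9.8
position: [0.5281, -0.1115, 0.0656]
tool_rot: [3.141, 0.001, -1.237]
force: [0.2, 0.9, -2.1]
grip_width: 0.0217
```

```bash
cat > arc.py <<'E'
from h import *
O=np.array([.5824,.0185,0]);ex=np.array([.9444,.3289,0]);ey=np.array([-.3289,.9444,0])
def g(th,r=.095): # th deg above level (lever toward -x); TCP is 2mm below the grasp point
    return O-.105*ey-ex*r*np.cos(np.radians(th))+np.array([0,0,.055+r*np.sin(np.radians(th))-.002])
if __name__=='__main__':
    s=bot.observe(); p=s['position']; d=p-O+.105*ey
    x=-d@ex; z=p[2]-.053; print('lever x,y err,z',x.round(4),(d@ey).round(4),z.round(4),'ang',np.degrees(np.arctan2(z,x)).round(1),'r',np.hypot(x,z).round(4))
    a=np.degrees(np.arctan2(z,x)); st(g(90),-70.8)
    R=Ro.from_euler('xyz',s['tool_rot']).as_matrix(); q=p
    for t in np.arange(np.ceil(a/10)*10,91,10): n=g(t); print(t,(R.T@(n-q)*1e3).round(1)); q=n
E
python3 arc.py
```

```text
lever x,y err,z 0.094 0.0001 0.0126 ang 7.6 r 0.0949
t 9.8 p [ 0.5281 -0.1115  0.0656] rpy [180.    0.  -70.9] F [ 0.2  0.9 -2.1] w 0.0217 q [ 0.29  0.67 -0.26  1.94  0.3   0.57 -1.41]
 shift mm (tool) [ -0.1 -94.  -82.4]
 turn deg [ 0.01  0.04 -0.09]
10.0 [ 0.1 -0.5 -3.9]
20.0 [ -0.   -4.3 -16. ]
30.0 [ -0.  -7. -15.]
40.0 [ -0.   -9.5 -13.6]
50.0 [ -0.  -11.7 -11.7]
60.0 [ -0.  -13.6  -9.5]
70.0 [ -0. -15.  -7.]
80.0 [ -0.  -16.   -4.3]
90.0 [ -0.  -16.5  -1.4]
```

The grip is on the bar (21.7 mm). I'll follow the arc.

Call:
arm_command([
  [0,-0.5,-4,0,0,0],
  [0,-2,-8,0,0,0],
  [0,-2.3,-8,0,0,0],
  [0,-3,-7.5,0,0,0],
  [0,-4,-7.5,0,0,0],
  [0,-4.5,-7,0,0,0],
])

```text
clock: 10.4
position: [0.5435, -0.1061, 0.1097]
tool_rot: [3.139, 0.002, -1.238]
force: [2.9, -1.3, -14.6]
grip_width: 0.0215
```

```bash
python3 arc.py
```

```text
lever x,y err,z 0.0777 0.0001 0.0567 ang 36.1 r 0.0962
t 10.4 p [ 0.5435 -0.1061  0.1097] rpy [ 1.798e+02  1.000e-01 -7.090e+01] F [  2.9  -1.3 -14.6] w 0.0215 q [ 0.3   0.61 -0.29  1.89  0.26  0.68 -1.39]
 shift mm (tool) [ -0.1 -77.6 -38.5]
 turn deg [ 0.16  0.11 -0.11]
40.0 [ 0.1 -4.9 -4.3]
50.0 [ -0.  -11.7 -11.7]
60.0 [ -0.  -13.5  -9.5]
70.0 [ -0. -15.  -7.]
80.0 [ -0.  -16.   -4.3]
90.0 [ -0.  -16.5  -1.5]
```

Call:
arm_command([
  [0,-5,-4,0,0,0],
  [0,-5.6,-6,0,0,0],
  [0,-6,-5.7,0,0,0],
  [0,-6.6,-5,0,0,0],
  [0,-7,-4.5,0,0,0],
  [0,-7.4,-3.8,0,0,0],
])

```text
clock: 11.0
position: [0.5771, -0.0946, 0.14]
tool_rot: [3.128, 0.003, -1.239]
force: [-5.8, -2.9, -8.6]
grip_width: 0.0216
```

```bash
python3 arc.py
```

```text
lever x,y err,z 0.0422 -0.0 0.087 ang 64.1 r 0.0967
t 11.0 p [ 0.5771 -0.0946  0.14  ] rpy [179.2   0.2 -71. ] F [-5.8 -2.9 -8.6] w 0.0216 q [ 0.27  0.61 -0.3   1.78  0.24  0.8  -1.39]
 shift mm (tool) [ -0.2 -42.1  -8.6]
 turn deg [ 0.79  0.2  -0.19]
70.0 [-0.  -9.7 -2.4]
80.0 [ -0.1 -15.9  -4.5]
90.0 [ -0.1 -16.5  -1.7]
```

Call:
arm_command([
  [0,-6,-1.5,0,0,0],
  [0,-7.5,-2,0.4,0,0],
  [0,-8,-2,0.4,0,0],
  [0,-8,-1.5,0,0,0],
  [0,-6,-0.7,0,0,0],
  [0,0,0,0,0,0],
])

```text
clock: 11.6
position: [0.6098, -0.0833, 0.1495]
tool_rot: [3.132, 0.004, -1.24]
force: [-1.8, -1.7, -11.3]
grip_width: 0.0215
```

```bash
python3 arc.py
```

```text
lever x,y err,z 0.0076 -0.0001 0.0965 ang 85.5 r 0.0968
t 11.6 p [ 0.6098 -0.0833  0.1495] rpy [179.5   0.2 -71. ] F [ -1.8  -1.7 -11.3] w 0.0215 q [ 0.24  0.64 -0.3   1.69  0.24  0.86 -1.4 ]
 shift mm (tool) [-0.2 -7.6  1.4]
 turn deg [ 0.54  0.21 -0.23]
90.0 [-0.2 -7.6  1.4]
```

Call:
arm_command([
  [0,-5,0.3,0,0,0],
  [0,-2.6,0.5,0.3,0,0],
  [0,0,0,0,0,0],
  [0,0,0,0,0,0],
])

```text
clock: 12.0
position: [0.6166, -0.081, 0.1498]
tool_rot: [3.135, 0.004, -1.24]
force: [-2.8, -2.8, -11.1]
grip_width: 0.021
```

```bash
python3 arc.py; python3 - <<'E'
from h import *
from arc import O,ex,ey
f=grab('scene'); np.savez('sc7.npz',**f); P=cloud(f)
cv2.imwrite('pics/s7.png',cv2.resize(f['color'][170:300,210:340,::-1],None,fx=4.6,fy=4.6,interpolation=2))
t=grab('top');T=cloud(t)
L=(np.nan_to_num(P)-O)@np.c_[ex,ey,[0,0,1]]
m=(abs(L[...,1]+.105)<.02)&(abs(L[...,0])<.03)&(L[...,2]>.05)&(L[...,2]<.13)
for z in np.arange(.05,.13,.008):
    k=m&(L[...,2]>=z)&(L[...,2]<z+.008)
    if k.any(): print(z.round(3),k.sum(),L[k].mean(0).round(4),f['color'][k].mean(0).round(0))
L=(np.nan_to_num(T)-O)@np.c_[ex,ey,[0,0,1]]
print('plate z',[np.median(L[(abs(L[...,0]+.03)<.02)&(abs(L[...,1])<.035)&(L[...,2]>.08)&(L[...,2]<.11)][:,2]).round(4)])
L0=(np.nan_to_num(cloud(dict(np.load('top1.npz'))))-O)@np.c_[ex,ey,[0,0,1]]
print('plate z0',[np.median(L0[(abs(L0[...,0]+.03)<.02)&(abs(L0[...,1])<.035)&(L0[...,2]>.08)&(L0[...,2]<.11)][:,2]).round(4)])
E
```

```text
lever x,y err,z 0.0004 -0.0002 0.0968 ang 89.7 r 0.0968
t 12.0 p [ 0.6166 -0.081   0.1498] rpy [179.6   0.2 -71. ] F [ -2.8  -2.8 -11.1] w 0.0210 q [ 0.24  0.65 -0.3   1.68  0.24  0.86 -1.4 ]
 shift mm (tool) [-0.2 -0.4  1.8]
 turn deg [ 0.4   0.2  -0.24]
90.0 [-0.2 -0.4  1.8]
0.058 5 [-0.0108 -0.1106  0.0619] [93. 80. 72.]
0.098 4 [-0.0107 -0.1026  0.1029] [128. 116. 106.]
0.106 2 [-0.0116 -0.1022  0.1114] [124. 118. 113.]
0.114 2 [-0.0119 -0.1018  0.1177] [98. 96. 92.]
0.122 6 [-0.0158 -0.0956  0.128 ] [44. 38. 35.]
plate z [np.float64(0.0966)]
plate z0 [np.float64(0.0869)]
```

View pics/s7.png

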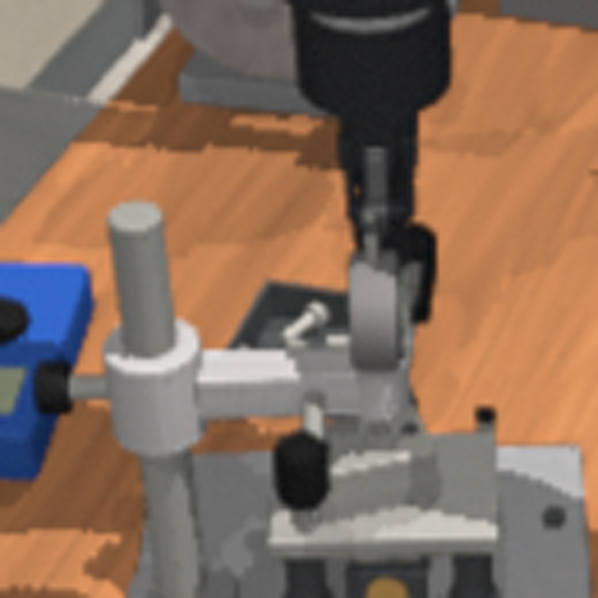

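```bash
python3 - <<'E'
from h import *
from arc import O,ex,ey
f=dict(np.load('sc7.npz')); P=cloud(f); c=f['color'].max(-1)
for x in(-.012,-.006,0):
  for z in(.08,.125,.15,.177): u,v=proj(f,O+ex*x-ey*.094+[0,0,z]); print(x,z,round(u,1),round(v,1))
L=(np.nan_to_num(P)-O)@np.c_[ex,ey,[0,0,1]]
for v in range(214,264,2):
    r=[u for u in range(286,312) if -.14<L[v,u,1]<-.075 and abs(L[v,u,0])<.05]
    if r: print(v,r[0],r[-1],[(L[v,u]*1e3).round().astype(int).tolist() for u in (r[0],r[-1])],c[v,r].tolist())
E
```

```text
-0.012 0.08 299.6 255.0
-0.012 0.125 298.9 240.0
-0.012 0.15 298.5 231.4
-0.012 0.177 298.1 221.8
-0.006 0.08 297.1 255.0
-0.006 0.125 296.4 240.0
-0.006 0.15 296.0 231.4
-0.006 0.177 295.5 221.9
0 0.08 294.6 255.1
0 0.125 293.8 240.1
0 0.15 293.4 231.5
0 0.177 292.9 221.9
214 298 299 [[-13, -83, 206], [-15, -81, 207]] [32, 50]
216 298 299 [[-13, -83, 201], [-15, -84, 200]] [34, 59]
218 298 301 [[-11, -116, 172], [-18, -114, 174]] [53, 70, 112, 129]
220 298 303 [[-12, -106, 174], [-23, -109, 171]] [25, 23, 24, 21, 30, 70]
222 298 304 [[-12, -89, 180], [-25, -106, 168]] [28, 25, 23, 28, 25, 19, 63]
224 298 304 [[-12, -89, 174], [-25, -97, 168]] [29, 25, 24, 24, 21, 19, 62]
226 299 304 [[-14, -96, 164], [-25, -93, 165]] [36, 32, 24, 23, 19, 60]
228 298 304 [[-11, -93, 160], [-25, -98, 156]] [81, 83, 86, 57, 28, 22, 61]
230 298 304 [[-11, -95, 153], [-25, -95, 153]] [97, 88, 88, 50, 21, 21, 77]
232 298 303 [[-11, -85, 155], [-22, -94, 148]] [91, 82, 73, 39, 20, 38]
234 298 303 [[-11, -90, 145], [-22, -95, 142]] [100, 85, 60, 32, 18, 55]
236 298 303 [[-11, -84, 144], [-22, -100, 132]] [104, 68, 35, 21, 19, 79]
238 299 302 [[-12, -99, 127], [-19, -96, 129]] [62, 22, 17, 27]
240 299 299 [[-12, -102, 119], [-12, -102, 119]] [86]
242 299 299 [[-12, -102, 113], [-12, -102, 113]] [119]
244 299 299 [[-11, -105, 105], [-11, -105, 105]] [139]
246 298 299 [[-9, -99, 104], [-11, -103, 100]] [113, 129]
256 299 299 [[-10, -111, 63], [-10, -111, 63]] [78]
258 300 300 [[-12, -107, 60], [-12, -107, 60]] [111]
```

The black bar's near edge (crop x≈435) sits further to -x than a vertical lever centred in the fingers would, so it may lag by several degrees. I'll calibrate this against the rest view and the column.

```bash
python3 - <<'E'
from h import *
from arc import O,ex,ey
M=np.c_[ex,ey,[0,0,1]]
t=dict(np.load('top1.npz'));s=dict(np.load('scene1.npz'));n=dict(np.load('sc7.npz')); n2=grab('top')
np.savez('top7.npz',**n2)
def LL(f): return (np.nan_to_num(cloud(f))-O)@M
for nm,f in(('top',t),('scene',s)):
    L=LL(f); k=(f['color'].max(-1)<60)&(L[...,0]>-.14)&(L[...,0]<-.05)&(abs(L[...,1]+.105)<.025)&(L[...,2]>.045)&(L[...,2]<.11)
    print(nm,'grip rest lx,ly,z pct',np.percentile(L[k],[2,50,98],axis=0).round(4).tolist())
for nm,f in(('top',t),('scene',s),('scene7',n)):
    L=LL(f); k=(abs(L[...,0]-.105)<.02)&(abs(L[...,1])<.02)&(L[...,2]>.24)&(L[...,2]<.27)
    print(nm,'col',np.percentile(L[k],[2,50,98],axis=0).round(4).tolist())
    k=(abs(L[...,0])<.065)&(abs(L[...,1])<.05)&(L[...,2]>.08)&(L[...,2]<.104)
    print('   plate',np.percentile(L[k],[1,50,99],axis=0).round(4).tolist())
L=LL(n2)
k=(abs(L[...,0])<.06)&(abs(L[...,1]+.105)<.03)&(L[...,2]>.06)&(L[...,2]<.19)
print('top now near lever',k.sum())
k&=L[...,0]<-.011
for v,u in np.argwhere(k)[::3]: print(v,u,(L[v,u]*1e3).round().astype(int),n2['color'][v,u])
E
```

```text
top grip rest lx,ly,z pct [[-0.116, -0.1128, 0.073], [-0.0926, -0.1032, 0.0777], [-0.0696, -0.0937, 0.0826]]
scene grip rest lx,ly,z pct [[-0.1146, -0.1081, 0.0584], [-0.0926, -0.0959, 0.0765], [-0.0685, -0.0906, 0.0825]]
top col [[0.0932, -0.011, 0.2416], [0.1019, -0.0001, 0.2574], [0.1155, 0.0108, 0.2609]]
   plate [[-0.0547, -0.0391, 0.0822], [-0.0252, 0.0063, 0.0868], [0.0522, 0.0397, 0.0996]]
scene col [[0.0949, -0.0087, 0.2413], [0.1058, 0.007, 0.2558], [0.1181, 0.0142, 0.2605]]
   plate [[-0.0521, -0.0377, 0.0804], [-0.007, 0.0205, 0.0882], [0.0556, 0.0416, 0.103]]
scene7 col [[0.0946, -0.0085, 0.2403], [0.1055, 0.0074, 0.2547], [0.1179, 0.0124, 0.2607]]
   plate [[-0.0524, -0.0367, 0.0866], [-0.0185, 0.0264, 0.0974], [0.056, 0.0416, 0.1033]]
top now near lever 18
```

Both cameras agree to about 1 mm on known features, so the lag is real: the lever is about 7° short because the bar shifted in the pads. I'll firm up the grip and carry it on by about 11 mm.

Call:
arm_command([
  [0,0,0,0,0,0],
  [0,-4,0.7,0,0,0],
  [0,-4,0.7,0.2,0,0],
  [0,-3,0.6,0.2,0,0],
  [0,0,0,0,0,0],
], grip_force=70)

```text
clock: 12.65
position: [0.6257, -0.0778, 0.1493]
tool_rot: [3.138, 0.003, -1.24]
force: [-4.7, -2.5, -10.8]
grip_width: 0.021
```

```bash
cat > edge.py <<'E'
from h import *
from arc import O,ex,ey
import sys
M=np.c_[ex,ey,[0,0,1]]
st()
s=bot.observe(); print('tcp lx',((s['position']-O)@ex).round(4))
f=grab('scene'); L=(np.nan_to_num(cloud(f))-O)@M
cv2.imwrite('pics/%s.png'%sys.argv[1],cv2.resize(f['color'][200:280,260:340,::-1],None,fx=7,fy=7,interpolation=2))
k=(abs(L[...,1]+.1)<.02)&(L[...,0]>-.04)&(L[...,0]<.03)&(L[...,2]>.06)&(L[...,2]<.2)
for v in range(212,262,2):
    r=np.where(k[v])[0]
    if len(r): u=r[-1]; print(v,len(r),(L[v,u]*1e3).round().astype(int),'phi(bar 12)=%.1f phi(rod 5)=%.1f'%tuple(np.degrees(np.arctan2(-L[v,u,0]-a,L[v,u,2]-.055)) for a in(.012,.005)))
E
python3 edge.py e1
```

```text
t 12.7 p [ 0.6257 -0.0778  0.1493] rpy [179.8   0.2 -71.1] F [ -4.7  -2.5 -10.8] w 0.0210 q [ 0.23  0.66 -0.3   1.65  0.24  0.87 -1.41]
tcp lx 0.0092
218 6 [ -11 -116  173] phi(bar 12)=-0.3 phi(rod 5)=3.1
220 7 [ -16 -114  168] phi(bar 12)=2.0 phi(rod 5)=5.5
222 7 [ -16 -107  168] phi(bar 12)=2.0 phi(rod 5)=5.5
224 5 [-16 -96 169] phi(bar 12)=2.0 phi(rod 5)=5.5
226 4 [-16 -96 164] phi(bar 12)=2.0 phi(rod 5)=5.7
228 4 [-16 -99 156] phi(bar 12)=2.0 phi(rod 5)=6.0
230 3 [-15 -97 152] phi(bar 12)=2.0 phi(rod 5)=6.2
232 3 [-15 -96 147] phi(bar 12)=2.0 phi(rod 5)=6.4
234 3 [-15 -96 141] phi(bar 12)=2.0 phi(rod 5)=6.7
236 4 [-15 -96 135] phi(bar 12)=2.0 phi(rod 5)=7.0
238 2 [-15 -95 130] phi(bar 12)=2.1 phi(rod 5)=7.4
256 1 [ -10 -109   65] phi(bar 12)=-11.7 phi(rod 5)=26.3
258 1 [ -12 -107   60] phi(bar 12)=2.4 phi(rod 5)=53.4
```

The edge is now near vertical, about 2° short. One more small nudge.

Call:
arm_command([
  [0,-3.5,0.8,0.2,0,0],
  [0,0,0,0,0,0],
  [0,0,0,0,0,0],
])

```text
clock: 13.0
position: [0.6283, -0.077, 0.149]
tool_rot: [3.14, 0.003, -1.241]
force: [-3.8, -3.4, -9.1]
grip_width: 0.0211
```

```bash
python3 edge.py e2
```

```text
t 13.0 p [ 0.6283 -0.077   0.149 ] rpy [179.9   0.2 -71.1] F [-3.8 -3.4 -9.1] w 0.0211 q [ 0.23  0.66 -0.3   1.65  0.24  0.87 -1.41]
tcp lx 0.0119
216 1 [  1 -84 200] phi(bar 12)=-5.1 phi(rod 5)=-2.3
218 6 [  -9 -117  172] phi(bar 12)=-1.4 phi(rod 5)=2.0
220 8 [ -14 -113  169] phi(bar 12)=0.8 phi(rod 5)=4.3
222 7 [ -14 -106  168] phi(bar 12)=0.8 phi(rod 5)=4.4
224 4 [ -14 -102  165] phi(bar 12)=0.8 phi(rod 5)=4.4
226 2 [-11 -95 165] phi(bar 12)=-0.4 phi(rod 5)=3.3
228 2 [-13 -94 160] phi(bar 12)=0.8 phi(rod 5)=4.6
230 3 [-13 -95 153] phi(bar 12)=0.7 phi(rod 5)=4.8
232 3 [-13 -93 149] phi(bar 12)=0.6 phi(rod 5)=4.9
234 3 [-13 -96 141] phi(bar 12)=0.5 phi(rod 5)=5.1
236 3 [-12 -97 135] phi(bar 12)=0.4 phi(rod 5)=5.4
238 3 [-12 -95 130] phi(bar 12)=0.3 phi(rod 5)=5.6
256 1 [ -10 -110   65] phi(bar 12)=-12.2 phi(rod 5)=27.1
```

View pics/e2.png

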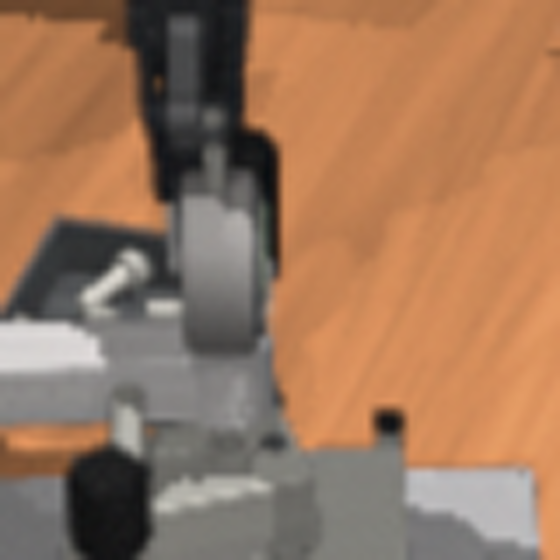

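The bar (crop 265,200) is now vertical and held in the fingers. A final 1.5 mm trim, then a 1.5 s hold to check for creep.

Call:
arm_command([
  [0,-1.5,0.4,0,0,0],
  [0,0,0,0,0,0],
  [0,0,0,0,0,0],
  [0,0,0,0,0,0],
  [0,0,0,0,0,0],
  [0,0,0,0,0,0],
  [0,0,0,0,0,0],
  [0,0,0,0,0,0],
])

```text
clock: 13.85
position: [0.6286, -0.0769, 0.1489]
tool_rot: [3.137, 0.004, -1.242]
force: [-3.9, -2.0, -8.4]
grip_width: 0.0209
```

Call:
arm_command([
  [0,0,0,0,0,0],
  [0,0,0,0,0,0],
  [0,0,0,0,0,0],
  [0,0,0,0,0,0],
  [0,0,0,0,0,0],
  [0,0,0,0,0,0],
  [0,0,0,0,0,0],
])

```text
clock: 14.55
position: [0.6287, -0.0769, 0.149]
tool_rot: [3.137, 0.004, -1.242]
force: [-3.8, -1.4, -7.9]
grip_width: 0.0208
```

```bash
python3 edge.py e3; python3 - <<'E'
from h import *
from arc import O,ex,ey
M=np.c_[ex,ey,[0,0,1]]
for nm in ('top1','top7',None):
    f=dict(np.load(nm+'.npz')) if nm else grab('top','top9.png')
    L=(np.nan_to_num(cloud(f))-O)@M
    k=(abs(L[...,0]+.04)<.012)&(abs(L[...,1])<.03)&(L[...,2]>.08)&(L[...,2]<.11)
    a=(abs(L[...,0]-.03)<.02)&(abs(L[...,1]-.1)<.02)&(L[...,2]>.19)
    b=(abs(L[...,0])<.05)&(abs(L[...,1])<.04)&(L[...,2]>.111)&(L[...,2]<.135)
    print(nm,'plate z',L[k][:,2].mean().round(4),k.sum(),'knob top p80',np.percentile(L[a][:,2],80).round(4),'block',np.median(L[b],0).round(4))
E
```

```text
t 14.6 p [ 0.6287 -0.0769  0.149 ] rpy [179.8   0.2 -71.1] F [-3.8 -1.4 -7.9] w 0.0208 q [ 0.23  0.66 -0.3   1.65  0.24  0.87 -1.41]
tcp lx 0.0123
216 1 [  1 -85 199] phi(bar 12)=-5.1 phi(rod 5)=-2.4
218 6 [  -9 -116  173] phi(bar 12)=-1.4 phi(rod 5)=2.0
220 7 [ -11 -113  169] phi(bar 12)=-0.3 phi(rod 5)=3.2
222 8 [ -14 -107  168] phi(bar 12)=0.8 phi(rod 5)=4.4
224 4 [-14 -97 169] phi(bar 12)=0.9 phi(rod 5)=4.4
226 3 [-13 -98 163] phi(bar 12)=0.8 phi(rod 5)=4.5
228 2 [-13 -93 160] phi(bar 12)=0.8 phi(rod 5)=4.6
230 4 [-13 -98 151] phi(bar 12)=0.6 phi(rod 5)=4.8
232 4 [-13 -94 148] phi(bar 12)=0.6 phi(rod 5)=4.9
234 3 [-13 -98 140] phi(bar 12)=0.4 phi(rod 5)=5.2
236 3 [-13 -95 136] phi(bar 12)=0.4 phi(rod 5)=5.3
238 3 [-12 -95 130] phi(bar 12)=0.2 phi(rod 5)=5.6
256 1 [ -10 -108   66] phi(bar 12)=-10.5 phi(rod 5)=24.5
top1 plate z 0.0867 253 knob top p80 0.253 block [-0.0076  0.0009  0.1169]
top7 plate z 0.0966 262 knob top p80 0.2067 block [-0.0138 -0.0017  0.1262]
None plate z 0.0968 260 knob top p80 0.2066 block [-0.0143 -0.0009  0.1267]
```

```bash
python3 -c "
from h import *
print(bot.job_done()); st()"
```

```text
the job is handed in; nothing more can be done
None
the job is handed in; nothing more can be done
```

The gauge is set on the block, and the arm is holding the cam lever straight up at the table's peak. I handed the job in at about 14.7 s of the 64 s allowed.

- **Gauge:** I pushed the knob down with closed fingers until the foot met the block. The push force rose from 4.4 to 6.2 N at a tool height of 0.2296–0.2279 m. I then went down to 0.2231 m, which puts the spindle in by about 6 mm, and let go. The knob top measured about 0.2066 m afterwards and again at the end, so the setting held. With the 10 mm lift the spindle should be in about 16 mm, well short of 25 mm; I could not read this directly.
- **Lever:** I pinched the grip and swung it up. The bar shifted in the fingers, so my first "straight up" by tool position was really about 7° short in the picture. I raised the grip force to 70 N and moved on about 12 mm.
- **Last checks:**
  - The bar looks vertical, 0.5–1° short by the measured edge and possibly up to 2° with pixel error.
  - The table rose 10.1 mm by depth (0.0867 to 0.0968 m).
  - The pose did not creep over a 1.5 s hold.
- **What disagreed:**
  - My last 1.5 mm trim moved the tool only about 0.4 mm.
  - The tool now sits about 12 mm beyond the pivot line because of the slip in the pads.
  - The block's measured middle shifted about 6 mm between views. I put that down to the gauge hiding part of it, but did not check further.

I did not touch the other things on the bench.

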